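# Sweep the jar lids off the chopping board into the tray

### The job

Clear the chopping board: with closed fingers, sweep the three jar lids across the board and over its edge so that they all drop into the empty, undivided tray beside it (not the divided cutlery tray on the other side). Only push the lids, do not lift them off the board, and leave the two shakers standing where they are.

Things in the scene. Friction and masses are not known exactly. Their poses are not given: they have to be found in the camera images.
- board: dark wooden chopping board, 260 mm along its x, 320 mm along its y, flat top 45 mm above its origin; fixed. Origin: centre of its underside, on the counter. The two trays stand beyond its +y and -y edges (160 mm from the centre)
- tray: the empty white open tray without dividers, the target: 260 mm long (its x), 150 mm wide (its y), walls 4 mm thick and 30 mm high, inside floor 4 mm up; fixed. Origin: centre of its underside, on the counter. It stands alongside one of the board's two short ends with a gap of 2 mm, long walls parallel to that edge, its rim 15 mm below the board's top; which end changes from start to start
- cutlery_tray: white tray of the same size with two dividers and cutlery in it, at the board's other end; nothing belongs in it. Fixed. Origin: centre of its underside, axes as for the other tray
- lid_a: steel jar lid, a flat disc 50 mm in diameter and 14 mm tall, about 12 g, loose, lying flat on the chopping board at the start. Origin: centre of its underside, z along its axis (up at the start). Slides easily
- lid_b: steel jar lid, a flat disc 50 mm in diameter and 14 mm tall, about 12 g, loose, lying flat on the chopping board at the start. Origin: centre of its underside, z along its axis (up at the start). Slides easily
- lid_c: steel jar lid, a flat disc 62 mm in diameter and 14 mm tall, about 16 g, loose, lying flat on the chopping board at the start. Origin: centre of its underside, z along its axis (up at the start). Slides easily (the larger lid)
- shaker_1: small glass shaker with a steel cap, 36 mm in diameter at the foot, 58 mm tall, about 110 g, loose, standing on the middle strip of the chopping board between the lids. Origin: centre of its underside. To be left standing where it is
- shaker_2: small glass shaker with a steel cap, 36 mm in diameter at the foot, 58 mm tall, about 110 g, loose, standing on the middle strip of the chopping board between the lids. Origin: centre of its underside. To be left standing where it is

How it is judged:
By the outcome, as a careful person would: the job done as asked, in the order asked, and still so for the second after the job is handed in, with the robot touching nothing.
It also fails if it takes over 58 s, if anything falls off the work surface, if the arm or the gripper's body presses on something with over 40 N, if the wrist force passes 120 N, or if a joint passes its speed limit or range.

### The arm

A 7-joint arm with a two-finger parallel gripper is mounted at the origin on the work surface. World frame = base frame: x ahead of the robot, y to its left, z up, the work surface at z = 0. Lengths are in mm, angles in rad, forces in N, time in s.
With the tool pointing down it reaches from about 425 to 825 mm from the base axis. Payload 3.6 kg.
Tool frame: the origin (TCP) lies on the mounting face of the last link; the fingertips stand robot.tips_ahead ahead of it and the grasp point (between the pads) lies 167 mm ahead of it (robot.tips_ahead is the distance from the TCP to the fingertips, in mm); z points along the fingers, y is the line along which they close (so a half turn about z gives the same grasp; the last joint's range is limited). The gripper opens to 93 mm and grips with 3 to 60 N. Pads are 15 mm wide; open, the fingers measure 128 mm over their backs; the gripper's body (75 mm by 188 mm) begins 65 mm behind the grasp point.
Start: joints at [1.244, 0.615, -0.013, 1.423, 0.008, 1.103, -0.04], TCP at [191.973, -620.985, 404.74] pointing down, gripper open.
Joint ranges: [-3.12, 3.12], [-0.3, 2.06], [-1.34, 1.32], [0.26, 2.42], [-1.36, 4.5], [0.01, 1.98], [-2.84, 2.84]. Speed limits (rad/s): [2.79, 2.79, 3.14, 3.14, 3.14, 3.14, 3.14].

### API

Orientations are given as a unit quaternion [x, y, z, w].
In Python, from workcell import readout, viewer, job, robot gives the robot as it stands. The module is installed in compiled form; this text tells all that it offers.
- The arm moves only by the tool carry_out, never from a script. Its argument "plan" is a list of rows, each a list of 7 numbers: the finger opening in mm, from 0 to 93, then the shift along the tool's x, y, z in mm, then the turn, a rotation vector about the tool's x, y, z in rad. In form: [[hand, tx, ty, tz, ax, ay, az], ...]. A call has 1 to 10 rows; each row is the pose to reach, as a shift and turn from the pose commanded when the call began, along the tool's axes at that moment; what a row does not reach only later rows make up. A row lasts 1/10 s, in which the tool goes at most 50 mm and 8.59 degrees, less where a joint would pass 70% of its speed; a pose out of reach is approached as far as the arm can. A call with a gripper value outside its range is refused whole. The fingers move at their own pace and stop on an object; "force" is the grip in N (left out, the last holds). Time passes only in rows, so rows that repeat a pose let the fingers close. It gives the time, the measured TCP pose, the force, the opening and the grip force at its end, in the units of the state.
- readout.read_state(): the state, without advancing time (a new reading comes with each control period).
- viewer.grab_frame(name): name is "scene" or "top"; returns the picture (400x640x3 uint8, red, green, blue); there is no depth.
- viewer.calibration(name): a dict with "mtx" (3x3 intrinsics, pixels), "k1" (the pictures are not rectified: a ray, as slopes to the right and down, at radius r is drawn at 1 + k1 r^2 times it, then the intrinsics apply), "extrinsics" (4x4, takes a point from camera to world coordinates). Camera axes: x right, y down, z forward; pixel columns grow to the right and rows downward; lengths in mm; the calibration is good to about 2 mm. A picture is of the moment at which its call begins. calibration takes no time and is no camera call.
- job.job_done(): hands the job in; it is judged then, once.
The state is a dict: "time": time; "qpos": joint angles; "qvel": joint speeds; "joint_torque": joint torques, N m; "ee_pos": TCP position; "ee_rot": TCP orientation; "contact_force": force on the tool from outside, world axes, zero at the start; "torque": the same for the moment, N m; "opening": finger opening in mm; "finger_force": force on a finger pad.
Only numpy, scipy, OpenCV 4.12 (cv2) and the standard library are available. Lean on these libraries where they do the work, as an engineer would, in place of code of your own. Each camera call takes 0.05 s, during which the arm holds its last target. There are 200 camera calls.

## Working session

There is one attempt and no reset: what is moved stays moved. The work goes in short steps, Python scripts to look and compute and a tool call to move; the robot and the scene stay as the last step left them, time stands still between calls to the robot, and variables do not carry over. Pictures are saved under pics/ and viewed, at most 12 in all, crops included, and the job is handed in when it is done.

Besides the shell and the picture viewer there is one more tool, called after "Call:" as name([rows], argument=value, ...), one row to a line, values as JSON. carry_out: Moves the arm, as the interface text tells. Its arguments: {"type":"object","properties":{"plan":{"type":"array","items":{"type":"array","items":{"type":"number"}}},"force":{"type":"number"}},"required":["plan"]}

```bash
mkdir -p pics
cat > h.py <<'E'
import numpy as np, cv2
from workcell import readout, viewer, job, robot
def cast(name,uv,z):
    c=viewer.calibration(name); M=np.array(c["mtx"]); T=np.array(c["extrinsics"]); k=c["k1"]
    uv=np.atleast_2d(np.array(uv,float))
    d=np.c_[(uv[:,0]-M[0,2])/M[0,0],(uv[:,1]-M[1,2])/M[1,1]]
    u=d.copy()
    for _ in range(30): u=d/(1+k*(u**2).sum(1,keepdims=True))
    r=np.c_[u,np.ones(len(u))]@T[:3,:3].T
    return (T[:3,3]+r*((z-T[2,3])/r[:,2:]))
def grab(name,fn):
    im=viewer.grab_frame(name); cv2.imwrite("pics/"+fn,im[:,:,::-1]); return im
E
python3 - <<'E'
from h import *
print(robot.tips_ahead)
s=readout.read_state(); print(s)
for n in("top","scene"):
    grab(n,n+"0.png"); c=viewer.calibration(n); print(c)
E
```

```text
186.1
{'time': 0.0, 'qpos': array([ 1.24449651,  0.61590444, -0.01259032,  1.42484937,  0.00811595,
        1.1033755 , -0.04038975]), 'qvel': array([-0.00149966,  0.00107506, -0.00085241, -0.0007058 , -0.0011546 ,
        0.00232055, -0.00095548]), 'joint_torque': array([-7.91069397e-05, -4.58941126e+01,  2.09005116e-01, -1.65745872e+01,
       -6.11853576e-02,  2.04244402e-02,  2.24016962e-04]), 'ee_pos': array([ 191.87740501, -620.71827131,  403.60666218]), 'ee_rot': array([ 9.88780611e-01,  1.49369870e-01, -2.16957291e-04, -1.22398287e-03]), 'contact_force': array([ 0.08258357, -0.55198859,  0.12846132]), 'torque': array([-0.01523179, -0.01179429, -0.01791844]), 'finger_force': 0.0, 'opening': 92.89402164377064}
{'mtx': array([[489.52147398,   0.        , 313.58923412],
       [  0.        , 489.52147398, 197.05027029],
       [  0.        ,   0.        ,   1.        ]]), 'k1': -0.14139414970139558, 'extrinsics': array([[ 1.07833095e-02, -9.97761195e-01,  6.60024054e-02,
         5.10968445e+02],
       [-9.99839239e-01, -1.17043066e-02, -1.35832466e-02,
         3.09968818e+01],
       [ 1.43253487e-02, -6.58453224e-02, -9.97727006e-01,
         1.00723159e+03],
       [ 0.00000000e+00,  0.00000000e+00,  0.00000000e+00,
         1.00000000e+00]])}
{'mtx': array([[368.71902038,   0.        , 317.54067027],
       [  0.        , 368.71902038, 193.62619433],
       [  0.        ,   0.        ,   1.        ]]), 'k1': -0.025724416357471684, 'extrinsics': array([[-4.14418633e-01,  4.66515954e-01, -7.81421820e-01,
         1.15771420e+03],
       [ 9.09953754e-01,  1.97745314e-01, -3.64528402e-01,
         3.00393011e+02],
       [-1.55358120e-02, -8.62125081e-01, -5.06457287e-01,
         4.51035331e+02],
       [ 0.00000000e+00,  0.00000000e+00,  0.00000000e+00,
         1.00000000e+00]])}
```

View pics/top0.png

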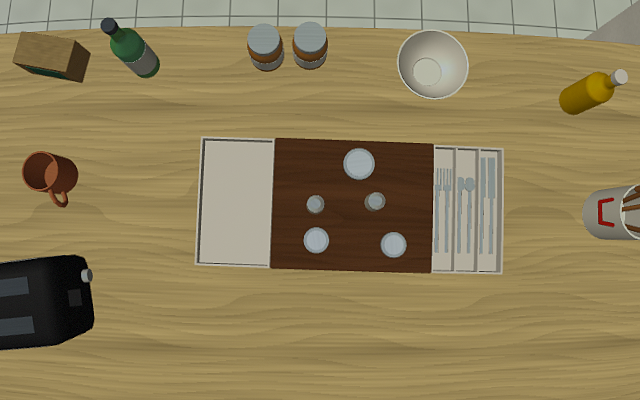

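View pics/scene0.png

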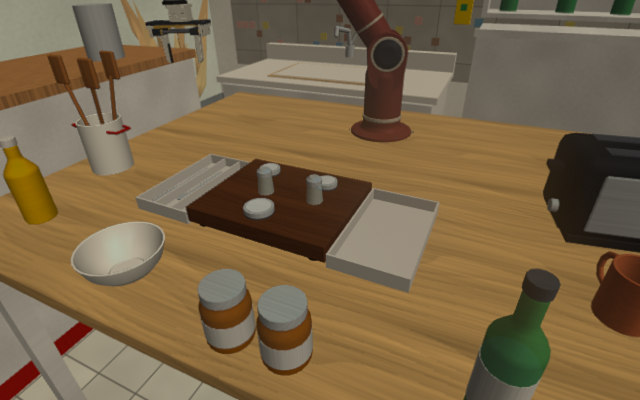

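The top view shows the empty tray at left (+y, centre about pixel (236,202)). The lids are at about (359,164) (the large one), (316,240) and (393,245). The shakers are at about (315,204) and (375,201). The scene view agrees. Next I'll measure them.

```bash
cat >> h.py <<'E'
def lids(im,pr=True):
    """blobs on the board (bright, not brown) -> list of (uv,area,xy at z=59 and z=103,radius mm)"""
    m=(im[:,:,2].astype(int)>75).astype(np.uint8); m[:,:276]=0; m[:,431:]=0; m[:142]=0; m[268:]=0
    m=cv2.morphologyEx(m,cv2.MORPH_OPEN,np.ones((3,3)))
    for c in cv2.findContours(m,cv2.RETR_EXTERNAL,cv2.CHAIN_APPROX_NONE)[0]:
        if cv2.contourArea(c)<60: continue
        (u,v),r=cv2.minEnclosingCircle(c)
        print((round(u,1),round(v,1)),cv2.contourArea(c),"r px",round(r,1),"z59",cast("top",(u,v),59)[0,:2].round(1),"z103",cast("top",(u,v),103)[0,:2].round(1))
E
python3 - <<'E'
from h import *
im=cv2.imread("pics/top0.png")[:,:,::-1]
lids(im)
h=im.astype(int); m=((h.sum(2)<210)&(h[:,:,0]>h[:,:,2]+15)).astype(np.uint8)
m[:120]=0;m[290:]=0;m[:,:250]=0;m[:,450:]=0
m=cv2.morphologyEx(m,cv2.MORPH_CLOSE,np.ones((5,5)))
c=max(cv2.findContours(m,cv2.RETR_EXTERNAL,cv2.CHAIN_APPROX_NONE)[0],key=cv2.contourArea)
b=cv2.boxPoints(cv2.minAreaRect(c)); p=cast("top",b,45)[:,:2]; print(b.round(0),p.round(1),np.linalg.norm(p-np.roll(p,1,0),axis=1)); print("centre",p.mean(0))
print("tray",cast("top",[(202,137),(275,139),(270,267),(195,265)],30)[:,:2].round(0))
E
python3 - <<'E'
import cv2
im=cv2.imread("pics/top0.png")[125:285,185:445]
cv2.imwrite("pics/crop.png",cv2.resize(im,None,fx=3,fy=3,interpolation=cv2.INTER_CUBIC))
E
```

```text
(393.1, 244.4) 490.5 r px 13.0 z59 [ 483.3 -137.4] z103 [ 484.6 -129.5]
(315.6, 239.8) 487.5 r px 13.0 z59 [491.   13.4] z103 [491.9  14.2]
(315.1, 203.4) 222.0 r px 8.9 z59 [561.4  15. ] z103 [559.1  15.7]
(374.3, 200.6) 252.0 r px 10.3 z59 [ 568.2 -100.3] z103 [565.5 -94.2]
(358.5, 163.5) 745.0 r px 15.9 z59 [640.5 -69.1] z103 [634.5 -64.4]
[[270. 268.]
 [274. 137.]
 [435. 143.]
 [430. 273.]] [[ 434.6  102.2]
 [ 692.9   97.7]
 [ 687.3 -225. ]
 [ 426.1 -215.1]] [317.39656904 258.32889034 322.77646054 261.39682751]
centre [560.22956156 -60.06507871]
tray [[695. 246.]
 [692.  97.]
 [435. 103.]
 [437. 253.]]
```

View pics/crop.png

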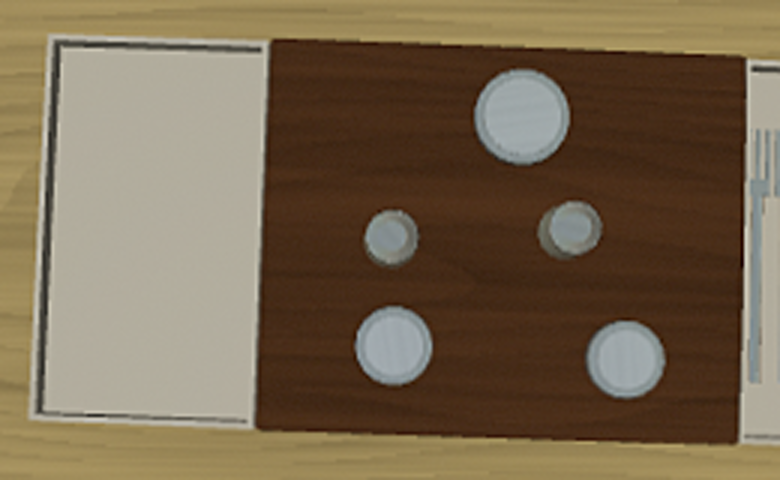

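```bash
cat >> h.py <<'E'
from scipy.spatial.transform import Rotation as R
def goto(x,y,tip,yaw=-1.3):
    """shift/turn in tool axes to put the tips at x,y,tip, tool y at yaw deg"""
    s=readout.read_state(); r=R.from_quat(s["ee_rot"])
    Y=np.array([np.cos(np.radians(yaw)),np.sin(np.radians(yaw)),0]); Z=np.array([0,0,-1.])
    G=R.from_matrix(np.c_[np.cross(Y,Z),Y,Z])
    print("t",round(s["time"],2),"at",s["ee_pos"].round(1),"F",s["contact_force"].round(1),"shift",(r.inv().apply(np.array([x,y,tip+186.1])-s["ee_pos"])).round(1),"turn",(r.inv()*G).as_rotvec().round(3))
E
python3 -c "
from h import *
goto(491,-48,150)"
```

```text
t 0.1 at [ 191.9 -620.7  403.7] F [ 0.  -0.1 -0.4] shift [ 455.  -458.7   68.6] turn [-2.000e-03 -1.000e-03 -1.248e+00]
```

Call:
carry_out([
  [0,455,-459,68,0,0,-1.248],
  [0,455,-459,68,0,0,-1.248],
  [0,455,-459,68,0,0,-1.248],
  [0,455,-459,68,0,0,-1.248],
  [0,455,-459,68,0,0,-1.248],
  [0,455,-459,68,0,0,-1.248],
  [0,455,-459,68,0,0,-1.248],
  [0,455,-459,68,0,0,-1.248],
  [0,455,-459,68,0,0,-1.248],
  [0,455,-459,68,0,0,-1.248],
], force=20)

```text
time: 1.1
ee_pos: [422.5, -178.6, 352.2]
ee_rot: [0.715, 0.699, 0.0, -0.0]
contact_force: [0.4, 0.9, 0.2]
opening: 17.6
finger_force: 0.0
```

```bash
python3 -c "
from h import *
goto(491,-48,150)"
```

```text
t 1.1 at [ 422.5 -178.6  352.2] F [0.4 0.9 0.2] shift [132.2  65.5  16.1] turn [-0. -0. -0.]
```

Call:
carry_out([
  [0,132,65,16,0,0,0],
  [0,132,65,16,0,0,0],
  [0,132,65,16,0,0,0],
  [0,132,65,16,0,0,0],
  [0,132,65,16,0,0,0],
  [0,132,65,16,0,0,0],
])

```text
time: 1.7
ee_pos: [489.6, -51.0, 336.1]
ee_rot: [0.716, 0.698, -0.001, -0.0]
contact_force: [-0.8, 0.4, -0.1]
opening: 0.3
finger_force: 0.0
```

```bash
python3 -c "
from h import *
goto(491,-48,50); print(readout.read_state()['opening'])"
```

```text
t 1.7 at [489.6 -51.  336.1] F [-0.8  0.4 -0.1] shift [  3.1   1.5 100. ] turn [-0.001  0.001 -0.002]
0.27103912374762973
```

Call:
carry_out([
  [0,3,1.5,40,0,0,0],
  [0,3,1.5,70,0,0,0],
  [0,3,1.5,85,0,0,0],
  [0,3,1.5,95,0,0,0],
  [0,3,1.5,99,0,0,0],
  [0,3,1.5,99,0,0,0],
  [0,3,1.5,99,0,0,0],
])

```text
time: 2.4
ee_pos: [492.0, -47.1, 238.2]
ee_rot: [0.715, 0.699, 0.001, 0.001]
contact_force: [-0.3, 0.1, -0.0]
opening: 0.5
finger_force: 0.0
```

```bash
python3 -c "
from h import *
im=grab('top','t1.png'); grab('scene','s1.png')
goto(494,118,50); lids(im)
a=cv2.imread('pics/t1.png')[125:285,185:445]; b=cv2.imread('pics/s1.png')[130:290,130:450]
cv2.imwrite('pics/c1.png',np.vstack([cv2.resize(a,(520,320)),cv2.resize(b,(520,260))]))"
```

```text
t 2.5 at [492.  -46.9 238.3] F [-0.1 -0.6  0. ] shift [164.9  -1.8   2.2] turn [ 0.002  0.    -0.001]
(315.6, 239.8) 480.5 r px 13.0 z59 [491.   13.4] z103 [492.   14.2]
(314.8, 203.4) 223.5 r px 9.1 z59 [561.3  15.5] z103 [559.   16.3]
(376.8, 200.7) 149.5 r px 8.8 z59 [ 568.  -105.1] z103 [565.4 -98.8]
(358.5, 163.5) 747.0 r px 15.9 z59 [640.5 -69.1] z103 [634.5 -64.4]
```

View pics/c1.png

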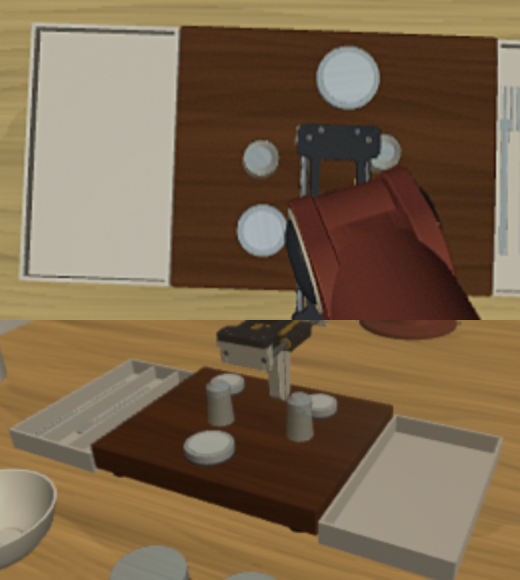

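Both crops show the closed fingers on the board just behind the near-left lid (crop pixel about (262,230)), with the gripper body above the shakers. Pushing now.

Call:
carry_out([
  [0,8,-1,2,0,0,0],
  [0,18,-2,2,0,0,0],
  [0,28,-2,2,0,0,0],
  [0,40,-2,2,0,0,0],
  [0,52,-2,2,0,0,0],
  [0,64,-2,2,0,0,0],
  [0,76,-2,2,0,0,0],
  [0,88,-2,2,0,0,0],
  [0,100,-2,2,0,0,0],
  [0,110,-2,2,0,0,0],
])

```text
time: 3.5
ee_pos: [492.2, 64.5, 235.5]
ee_rot: [0.715, 0.699, 0.0, -0.0]
contact_force: [-1.0, 0.5, 0.8]
opening: 0.6
finger_force: 0.0
```

```bash
python3 -c "
from h import *
im=grab('top','t2.png'); grab('scene','s2.png')
goto(494,120,50)
a=cv2.imread('pics/t2.png')[125:285,185:445]; b=cv2.imread('pics/s2.png')[130:290,130:450]
cv2.imwrite('pics/c2.png',np.vstack([cv2.resize(a,(520,320)),cv2.resize(b,(520,260))]))"
```

```text
t 3.6 at [492.2  65.3 235.6] F [ 0.5 -1.   0.7] shift [54.7  0.7 -0.4] turn [ 0.001 -0.001  0.003]
```

View pics/c2.png

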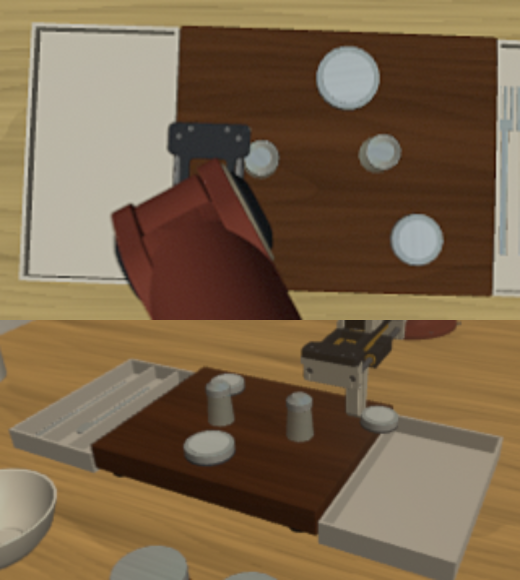

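The lid is at the board's +y edge (lower crop, about (380,418)), just ahead of the fingers. The shakers are untouched. I'll push it over.

Call:
carry_out([
  [0,10,0,0,0,0,0],
  [0,22,0,0,0,0,0],
  [0,36,0,0,0,0,0],
  [0,50,0,0,0,0,0],
  [0,56,0,0,0,0,0],
  [0,56,0,0,0,0,0],
  [0,56,0,0,0,0,0],
  [0,56,0,-40,0,0,0],
  [0,56,0,-80,0,0,0],
  [0,56,0,-90,0,0,0],
])

```text
time: 4.6
ee_pos: [494.6, 118.8, 329.1]
ee_rot: [0.716, 0.698, 0.003, 0.002]
contact_force: [0.7, 0.1, 0.6]
opening: 0.6
finger_force: 0.0
```

```bash
python3 -c "
from h import *
goto(483,-178,140); goto(483,-178,50)"
```

```text
t 4.6 at [494.6 118.8 329.1] F [0.7 0.1 0.6] shift [-297.    -4.2    2.4] turn [ 0.007 -0.002 -0.002]
t 4.6 at [494.6 118.8 329.1] F [0.7 0.1 0.6] shift [-297.2   -4.9   92.4] turn [ 0.007 -0.002 -0.002]
```

Call:
carry_out([
  [0,-302,-4,0,0,0,0],
  [0,-302,-4,0,0,0,0],
  [0,-302,-4,0,0,0,0],
  [0,-302,-4,0,0,0,0],
  [0,-302,-4,0,0,0,0],
  [0,-302,-4,0,0,0,0],
  [0,-302,-4,0,0,0,0],
  [0,-302,-4,0,0,0,0],
  [0,-302,-4,0,0,0,0],
  [0,-302,-4,0,0,0,0],
])

```text
time: 5.6
ee_pos: [482.7, -180.7, 325.4]
ee_rot: [0.714, 0.7, 0.0, -0.0]
contact_force: [0.6, 0.7, -0.1]
opening: 0.4
finger_force: 0.0
```

```bash
python3 -c "
from h import *
goto(483,-183,50)
a=grab('top','t3.png'); b=grab('scene','s3.png');lids(a)
a=cv2.imread('pics/t3.png')[125:285,185:445]; b=cv2.imread('pics/s3.png')[130:290,130:450]
cv2.imwrite('pics/c3.png',np.vstack([cv2.resize(a,(520,320)),cv2.resize(b,(520,260))]))"
```

```text
t 5.6 at [ 482.7 -180.7  325.4] F [ 0.6  0.7 -0.1] shift [-2.4  0.3 89.3] turn [-0.    -0.001  0.003]
(393.0, 244.5) 499.0 r px 13.1 z59 [ 483.1 -137.2] z103 [ 484.4 -129.4]
(314.9, 203.5) 224.5 r px 9.1 z59 [561.2  15.5] z103 [558.9  16.2]
(374.5, 201.0) 262.0 r px 10.4 z59 [ 567.4 -100.7] z103 [564.8 -94.6]
(358.6, 163.4) 752.0 r px 16.0 z59 [640.7 -69.3] z103 [634.7 -64.6]
```

View pics/c3.png

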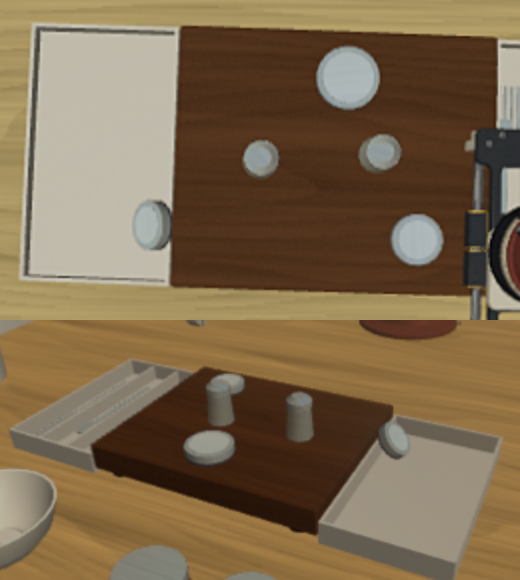

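Lid b fell into the tray but is leaning on the board edge (upper crop about (152,225)). I'll lay it flat before sending the next lid, starting from above (494,75).

Call:
carry_out([
  [0,256,5,0,0,0,0],
  [0,256,5,0,0,0,0],
  [0,256,5,0,0,0,0],
  [0,256,5,0,0,0,0],
  [0,256,5,0,0,0,0],
  [0,256,5,0,0,0,0],
  [0,256,5,40,0,0,0],
  [0,256,5,70,0,0,0],
  [0,256,5,85,0,0,0],
  [0,256,5,88,0,0,0],
])

```text
time: 6.7
ee_pos: [492.6, 73.4, 235.8]
ee_rot: [0.715, 0.699, -0.002, -0.001]
contact_force: [0.1, 0.4, 0.5]
opening: 0.6
finger_force: 0.0
```

```bash
python3 -c "
from h import *
goto(492,75,47.5);goto(492,150,47.5)"
```

```text
t 6.7 at [492.6  73.4 235.8] F [0.1 0.4 0.5] shift [ 1.6 -0.7  2.2] turn [-0.004  0.001  0.001]
t 6.7 at [492.6  73.4 235.8] F [0.1 0.4 0.5] shift [76.6 -2.3  2.1] turn [-0.004  0.001  0.001]
```

Call:
carry_out([
  [0,2,0,2,0,0,0],
  [0,12,0,2,0,0,0],
  [0,22,0,2,0,0,0],
  [0,32,0,2,0,0,0],
  [0,42,0,2,0,0,0],
  [0,52,0,2,0,0,0],
  [0,62,0,2,0,0,0],
  [0,72,0,2,0,0,0],
  [0,72,0,2,0,0,0],
])

```text
time: 7.6
ee_pos: [495.0, 147.3, 235.6]
ee_rot: [0.714, 0.7, 0.001, -0.0]
contact_force: [0.1, 1.0, 0.2]
opening: 0.5
finger_force: 0.0
```

```bash
python3 -c "
from h import *
goto(483,-183,140)
a=grab('top','t4.png'); b=grab('scene','s4.png')
a=cv2.imread('pics/t4.png')[125:285,185:445]; b=cv2.imread('pics/s4.png')[130:290,130:450]
cv2.imwrite('pics/c4.png',np.vstack([cv2.resize(a,(520,320)),cv2.resize(b,(520,260))]))"
```

```text
t 7.6 at [495.  147.3 235.6] F [0.1 1.  0.2] shift [-330.3   -5.3  -91.1] turn [ 0.    -0.002  0.003]
```

View pics/c4.png

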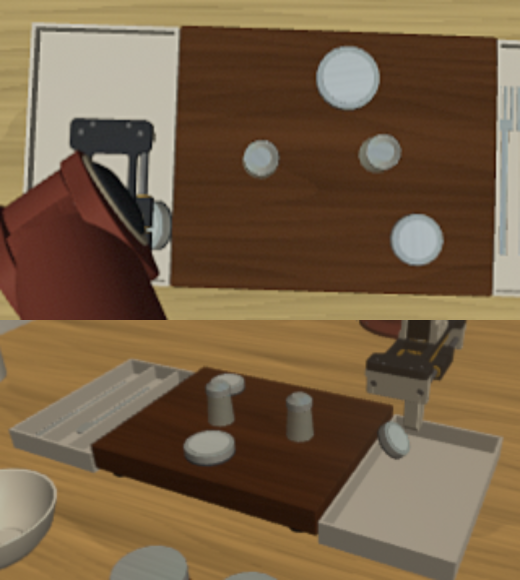

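The fingers passed over lid b (still leaning at upper crop (160,225)), so its top is below the board surface and won't block anything. I'll sweep lid a, finishing faster and farther out.

Call:
carry_out([
  [0,0,0,-45,0,0,0],
  [0,0,0,-90,0,0,0],
  [0,-330,-5,-90,0,0,0],
  [0,-330,-5,-90,0,0,0],
  [0,-330,-5,-90,0,0,0],
  [0,-330,-5,-90,0,0,0],
  [0,-330,-5,-90,0,0,0],
  [0,-330,-5,-90,0,0,0],
  [0,-330,-5,-90,0,0,0],
  [0,-330,-5,-90,0,0,0],
])

```text
time: 8.7
ee_pos: [480.8, -191.4, 324.9]
ee_rot: [0.719, 0.695, -0.002, 0.001]
contact_force: [-0.4, 0.3, -0.5]
opening: 0.6
finger_force: 0.0
```

```bash
python3 -c "
from h import *
goto(482,-183,49.5)"
```

```text
t 8.7 at [ 480.8 -191.4  324.9] F [-0.4  0.3 -0.5] shift [ 8.7  1.  89.3] turn [-0.002  0.004 -0.012]
```

Call:
carry_out([
  [0,0,1,0,0,0,0],
  [0,0,1,40,0,0,0],
  [0,0,1,70,0,0,0],
  [0,0,1,83,0,0,0],
  [0,0,1,88,0,0,0],
  [0,0,1,88,0,0,0],
  [0,0,1,88,0,0,0],
])

```text
time: 9.4
ee_pos: [484.1, -183.9, 238.3]
ee_rot: [0.715, 0.699, 0.001, 0.001]
contact_force: [0.1, -0.1, -1.0]
opening: 0.4
finger_force: 0.0
```

```bash
python3 -c "
from h import *
goto(482,-183,49.5);goto(487,60,49.5)"
```

```text
t 9.4 at [ 484.1 -183.9  238.3] F [ 0.1 -0.1 -1. ] shift [ 0.8 -2.1  2.7] turn [0.002 0.    0.001]
t 9.4 at [ 484.1 -183.9  238.3] F [ 0.1 -0.1 -1. ] shift [243.9  -2.4   2.7] turn [0.002 0.    0.001]
```

Call:
carry_out([
  [0,8,-1,2.5,0,0,0],
  [0,18,-1,2.5,0,0,0],
  [0,30,-1,2.5,0,0,0],
  [0,45,-1,2.5,0,0,0],
  [0,62,-1,2.5,0,0,0],
  [0,79,-1,2.5,0,0,0],
  [0,96,-1,2.5,0,0,0],
  [0,113,-1,2.5,0,0,0],
  [0,130,-1,2.5,0,0,0],
  [0,145,-1,2.5,0,0,0],
])

```text
time: 10.4
ee_pos: [485.7, -37.4, 235.3]
ee_rot: [0.714, 0.7, 0.0, -0.0]
contact_force: [-0.4, 0.5, 0.8]
opening: 0.6
finger_force: 0.0
```

```bash
python3 -c "
from h import *
goto(490,150,49.5)
a=grab('top','t5.png'); b=grab('scene','s5.png')
a=cv2.imread('pics/t5.png')[125:285,185:445]; b=cv2.imread('pics/s5.png')[130:290,130:450]
cv2.imwrite('pics/c5.png',np.vstack([cv2.resize(a,(520,320)),cv2.resize(b,(520,260))]))"
```

```text
t 10.4 at [485.7 -37.4 235.3] F [-0.4  0.5  0.8] shift [ 1.874e+02  4.000e-01 -1.000e-01] turn [ 0.    -0.001  0.002]
```

View pics/c5.png

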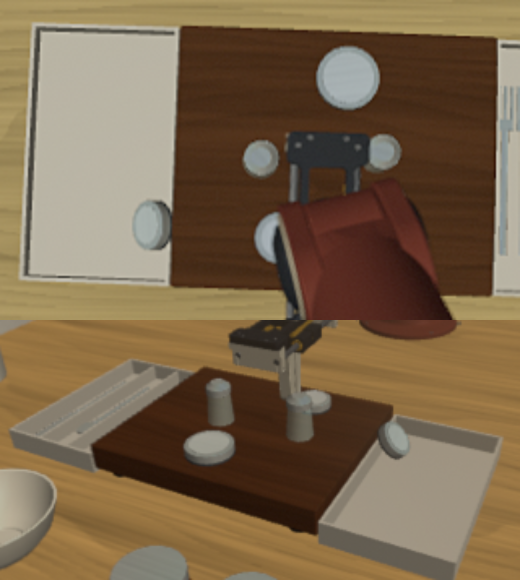

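Lid a is just ahead of the fingers (upper crop about (275,238)) and clear of shaker_1. I'll continue, accelerating toward the edge.

Call:
carry_out([
  [0,10,0,0,0,0,0],
  [0,24,0,0,0,0,0],
  [0,41,0,0,0,0,0],
  [0,62,0,0,0,0,0],
  [0,88,0,0,0,0,0],
  [0,118,0,0,0,0,0],
  [0,150,0,0,0,0,0],
  [0,180,0,0,0,0,0],
  [0,195,0,0,0,0,0],
  [0,195,0,-40,0,0,0],
])

```text
time: 11.5
ee_pos: [488.6, 157.2, 271.4]
ee_rot: [0.714, 0.7, -0.004, -0.003]
contact_force: [-0.2, -0.6, 0.0]
opening: 0.5
finger_force: 0.0
```

Call:
carry_out([
  [0,0,0,-50,0,0,0],
  [0,0,0,-60,0,0,0],
  [0,-300,50,-60,0,0,0],
  [0,-300,50,-60,0,0,0],
  [0,-300,50,-60,0,0,0],
  [0,-300,50,-60,0,0,0],
  [0,-300,50,-60,0,0,0],
  [0,-300,50,-60,0,0,0],
  [0,-300,50,-60,0,0,0],
])

```text
time: 12.4
ee_pos: [532.2, -155.6, 334.0]
ee_rot: [0.721, 0.693, -0.003, 0.002]
contact_force: [-0.9, -0.8, -0.6]
opening: 0.5
finger_force: 0.0
```

```bash
python3 -c "
from h import *
goto(640,-122,140)
a=grab('top','t6.png'); b=grab('scene','s6.png');lids(a)
a=cv2.imread('pics/t6.png')[125:285,185:445]; b=cv2.imread('pics/s6.png')[130:290,130:450]
cv2.imwrite('pics/c6.png',np.vstack([cv2.resize(a,(520,320)),cv2.resize(b,(520,260))]))"
```

```text
t 12.4 at [ 532.2 -155.6  334. ] F [-0.9 -0.8 -0.6] shift [ 37.8 106.4   7.5] turn [-0.001  0.006 -0.016]
(421.5, 235.5) 169.5 r px 12.7 z59 [ 500.9 -193.5] z103 [ 501.4 -183.1]
(314.9, 203.5) 224.5 r px 9.1 z59 [561.2  15.5] z103 [558.9  16.2]
(374.1, 200.7) 263.0 r px 10.5 z59 [568.  -99.9] z103 [565.3 -93.8]
(410.0, 185.5) 62.0 r px 11.5 z59 [ 598.6 -170.7] z103 [ 594.5 -161.4]
(358.6, 163.4) 753.0 r px 16.0 z59 [640.7 -69.3] z103 [634.7 -64.6]
```

View pics/c6.png

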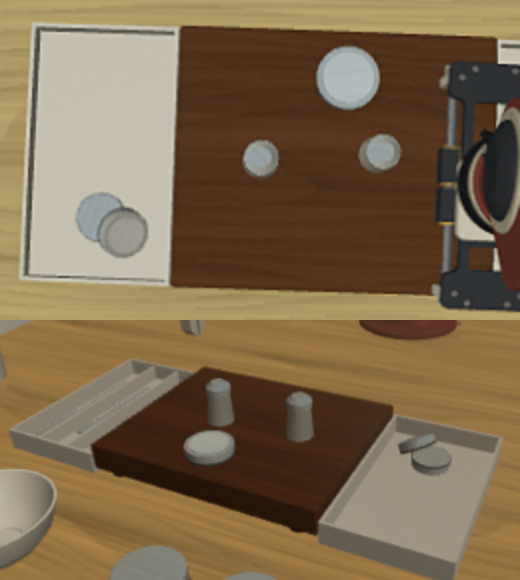

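Both small lids now lie in the tray (upper crop (100,217) and (123,232)), and the shakers haven't moved. Next is the large lid.

Call:
carry_out([
  [0,30,106,6,0,0,0],
  [0,30,106,6,0,0,0],
  [0,30,106,6,0,0,0],
  [0,30,106,6,0,0,0],
  [0,30,106,6,0,0,0],
  [0,30,106,6,0,0,0],
])

```text
time: 13.1
ee_pos: [638.7, -118.6, 329.1]
ee_rot: [0.715, 0.699, -0.001, -0.0]
contact_force: [0.0, 0.2, -0.5]
opening: 0.6
finger_force: 0.0
```

```bash
python3 -c "
from h import *
goto(640,-127,50)"
```

```text
t 13.1 at [ 638.7 -118.6  329.1] F [ 0.   0.2 -0.5] shift [-8.3  1.6 93. ] turn [-0.002  0.001 -0.001]
```

Call:
carry_out([
  [0,-9,1.5,0,0,0,0],
  [0,-9,1.5,30,0,0,0],
  [0,-9,1.5,60,0,0,0],
  [0,-9,1.5,82,0,0,0],
  [0,-9,1.5,92,0,0,0],
  [0,-9,1.5,92,0,0,0],
  [0,-9,1.5,92,0,0,0],
])

```text
time: 13.8
ee_pos: [641.7, -127.8, 238.1]
ee_rot: [0.715, 0.699, 0.001, 0.001]
contact_force: [-0.3, -0.6, -0.4]
opening: 0.3
finger_force: 0.0
```

```bash
python3 -c "
from h import *
goto(642,30,49.5)"
```

```text
t 13.8 at [ 641.7 -127.8  238.1] F [-0.3 -0.6 -0.4] shift [157.7  -3.5   2.4] turn [ 0.002  0.    -0.001]
```

Call:
carry_out([
  [0,8,-1,2.5,0,0,0],
  [0,18,-1,2.5,0,0,0],
  [0,28,-1,2.5,0,0,0],
  [0,40,-1,2.5,0,0,0],
  [0,54,-1,2.5,0,0,0],
  [0,68,-1,2.5,0,0,0],
  [0,82,-1,2.5,0,0,0],
  [0,95,-1,2.5,0,0,0],
  [0,105,-1,2.5,0,0,0],
  [0,110,-1,2.5,0,0,0],
])

```text
time: 14.8
ee_pos: [642.9, -15.4, 234.5]
ee_rot: [0.715, 0.7, 0.0, -0.0]
contact_force: [0.4, -0.3, 0.7]
opening: 0.4
finger_force: 0.1
```

```bash
python3 -c "
from h import *
goto(645,160,49.5)
a=grab('top','t7.png'); b=grab('scene','s7.png')
a=cv2.imread('pics/t7.png')[125:285,185:445]; b=cv2.imread('pics/s7.png')[130:290,130:450]
cv2.imwrite('pics/c7.png',np.vstack([cv2.resize(a,(520,320)),cv2.resize(b,(520,260))]))"
```

```text
t 14.8 at [642.9 -15.4 234.5] F [ 0.4 -0.3  0.7] shift [175.4  -1.6  -1. ] turn [-0.    -0.001  0.001]
```

View pics/c7.png

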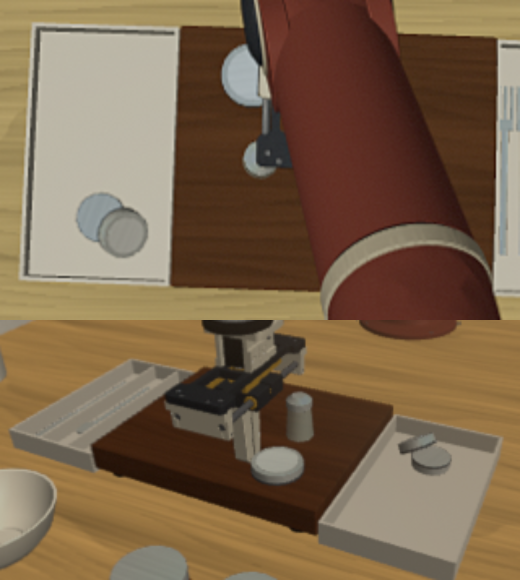

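The large lid is centred ahead of the fingers (lower crop (277,464)), and the shakers are standing clear. I'll finish the push fast, then lift and back away.

Call:
carry_out([
  [0,10,0,0,0,0,0],
  [0,24,0,0,0,0,0],
  [0,41,0,0,0,0,0],
  [0,62,0,0,0,0,0],
  [0,88,0,0,0,0,0],
  [0,118,0,0,0,0,0],
  [0,148,0,0,0,0,0],
  [0,172,0,0,0,0,0],
  [0,182,0,0,0,0,0],
  [0,182,0,-40,0,0,0],
])

```text
time: 15.9
ee_pos: [644.3, 167.6, 269.0]
ee_rot: [0.713, 0.701, -0.005, -0.004]
contact_force: [-0.4, -0.8, -0.1]
opening: 0.4
finger_force: 0.0
```

Call:
carry_out([
  [0,0,0,-50,0,0,0],
  [0,0,0,-100,0,0,0],
  [0,-400,0,-120,0,0,0],
  [0,-400,0,-120,0,0,0],
  [0,-400,0,-120,0,0,0],
  [0,-400,0,-120,0,0,0],
  [0,-400,0,-120,0,0,0],
  [0,-400,0,-120,0,0,0],
  [0,-400,0,-120,0,0,0],
  [0,-400,0,-120,0,0,0],
])

```text
time: 16.9
ee_pos: [637.3, -236.8, 394.7]
ee_rot: [0.715, 0.699, -0.0, 0.0]
contact_force: [1.1, -0.2, 0.3]
opening: 0.5
finger_force: 0.0
```

```bash
python3 -c "
from h import *
a=grab('top','t8.png'); b=grab('scene','s8.png');lids(a)
a=cv2.imread('pics/t8.png')[125:285,185:445]; b=cv2.imread('pics/s8.png')[130:290,130:450]
cv2.imwrite('pics/c8.png',np.vstack([cv2.resize(a,(520,320)),cv2.resize(b,(520,260))]))"
```

```text
(314.8, 203.4) 223.5 r px 9.1 z59 [561.3  15.5] z103 [559.   16.3]
(374.5, 201.0) 262.0 r px 10.4 z59 [ 567.4 -100.7] z103 [564.8 -94.6]
```

View pics/c8.png

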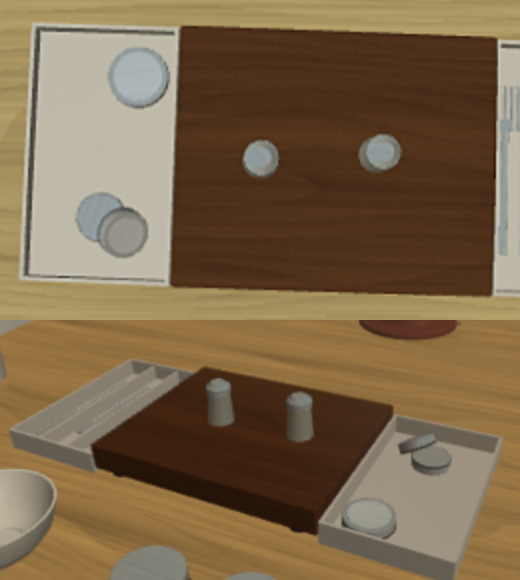

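All three lids are in the empty tray (upper crop (138,77), (100,217) and (123,232)), and the shakers stand where they were. The arm is clear, so I'll hand in.

```bash
python3 -c "
from workcell import job
print(job.job_done())"
```

```text
the job is handed in; nothing more can be done
None
```

All three lids were swept off the board into the empty tray and both shakers are still standing where they were; the job was handed in at about 17 s on the robot's clock.

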